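Set an eyelet and free the die turret

ROBOT

A 7-joint arm with a two-finger parallel gripper is mounted at the origin on the work surface. World frame = base frame: x ahead of the robot, y to its left, z up, the work surface at z = 0. Lengths are in mm, angles in rad, forces in N, time in s.
With the tool pointing down it reaches from about 425 to 875 mm from the base axis. Payload 8.4 kg.
Tool frame: the origin (TCP) lies at the very end of the fingers, on their centre line; the grasp point (between the pads) lies 19 mm behind it; z points along the fingers, y is the line along which they close (so a half turn about z gives the same grasp; the last joint's range is limited). The gripper opens to 85 mm and grips with 20 to 120 N. Pads are 22 mm wide; open, the fingers measure 114 mm over their backs; the gripper's body (76 mm by 85 mm) begins 54 mm behind the grasp point. The pads swing forward as they close: fully open they stand 13 mm farther back than shut.
Start: joints at [1.212, 0.333, 0.04, 1.465, -0.013, 1.343, -0.059], TCP at [166.955, -628.164, 231.308] pointing down, gripper open.
Joint ranges: [-2.58, 2.58], [-0.38, 2.09], [-1.3, 1.39], [0.25, 2.4], [-1.5, 4.64], [0.08, 2.09], [-2.65, 2.65]. Speed limits (rad/s): [2.22, 2.22, 2.79, 2.79, 3.14, 3.14, 3.14].

INTERFACE

Orientations are given as a rotation vector (axis times angle).
In Python, from station import sensors, cams, finish_job gives the robot as it stands. The module is installed in compiled form; this text tells all that it offers.
- The arm moves only by the tool apply_moves, never from a script. Its arguments are lists of equal length, an entry for each row: "slide": the shift along the world's x, y, z in m, a list of three; "dr": the turn, a rotation vector about the world's x, y, z in degrees, a list of three. A call has 1 to 8 rows; each row is the pose to reach, as a shift and turn from the pose commanded when the call began; what a row does not reach only later rows make up. A row lasts 1/8 s, in which the tool goes at most 62.5 mm and 10.7 degrees, less where a joint would pass 70% of its speed; a pose out of reach is approached as far as the arm can. A call with a gripper value outside its range is refused whole. "jaw" is the gripper command: -1 is fully open, 1 is shut, values between are in proportion, set as the call begins (left out, the last holds). The fingers move at their own pace and stop on an object; "squeeze" is the grip in N (left out, the last holds). Time passes only in rows, so rows that repeat a pose let the fingers close. It gives the time, the measured TCP pose, the force, the opening and the grip force at its end, in the units of the state.
- sensors.read_state(): the state, without advancing time (a new reading comes with each control period).
- cams.grab_frame(name): name is "scene" or "top"; returns the picture (480x640x3 uint8, red, green, blue); there is no depth.
- cams.camera_params(name): a dict with "camera_matrix" (3x3 intrinsics, pixels), "k1" (the pictures are not rectified: a ray, as slopes to the right and down, at radius r is drawn at 1 + k1 r^2 times it, then the intrinsics apply), "rvec" (rotation vector, rad) and "tvec" (3), from world to camera coordinates, as OpenCV has them. Camera axes: x right, y down, z forward; pixel columns grow to the right and rows downward; lengths in mm; the calibration is good to about 2 mm. A picture is of the moment at which its call begins. camera_params takes no time and is no camera call.
- finish_job(): hands the job in; it is judged then, once.
The state is a dict: "time": time; "joint_positions": joint angles; "qd": joint speeds; "joint_efforts": joint torques, N m; "position": TCP position; "tcp_rot": TCP orientation; "ft_force": force on the tool from outside, world axes, zero at the start; "moment": the same for the moment, N m; "gripper_width": opening from 0.0 (shut) to 1.0 (fully open); "finger_force": force on a finger pad.
Only numpy, scipy, OpenCV 4.12 (cv2) and the standard library are available. Lean on these libraries where they do the work, as an engineer would, in place of code of your own. Each camera call takes 0.05 s, during which the arm holds its last target. There are 200 camera calls.

TASK

Set the eyelet in the hand press with at least three full strokes of its lever, pressing it down to its stop and letting it come all the way back up each time. Then pull the die turret's sprung index plunger fully back out of its hole in the turret and keep holding it back with the gripper so that the turret is free to turn: finish while still holding it, with the lever up, and leave the other things on the table where they are.

Things in the scene. Friction and masses are not known exactly. Their poses are not given: they have to be found in the camera images.
- press: Red bench hand press, fixed. Origin: underside, on the vertical ram axis. x points from the lever grip to the column (lever points to -x), y left, z up. Foot plate 22 mm thick, x -80 to 130, y -130 to 70 mm. Column 48 x 50 mm at x = 96 mm, with a head over the ram; pivot lugs up to 231 mm. Plunger bracket on the -y side: 32 mm wide in x, y -104 to -122 mm, top at z 82 mm.
- lever (a joint): Angle of the press lever in rad: 0 = up at rest, 0.55 = fully down on its stop. A return spring always drives it up (about 3 N at the grip when up, 8 N when fully down); let go, it comes up by itself in well under a second. Moving it also drives the ram.
- lever_grip (a point): Centre of the lever's grip: black level crossbar, 26 mm in diameter, 90 mm long along the press's y, at the lever's end nearest the robot, 190 mm from the pivot. At rest 280 mm above the table, the lever rising 0.35 rad above level; fully down it points 0.2 rad below level. It can be pressed down from above with shut fingers.
- lever_pivot (a point): Pivot of the lever, 215 mm above the table; its axis is the press's y axis. The grip moves about it in an upright arc of radius 190 mm.
- plunger (a joint): Travel of the index plunger in m: 0 = seated in the turret's rim, 0.024 = fully back on its stop. The nose leaves the hole at about 0.012. A spring always drives it back in (about 5 N seated, 10 N fully back); it does not latch.
- plunger_knob (a point): Centre of the index plunger's knob: dark steel cylinder, 28 mm in diameter, 26 mm long, axis level along the press's y, 65 mm above the table, 145 mm from the ram axis when seated. Pull it along this point's -y (the press's -y), away from the turret. 10 mm gap to the bracket. Grip it from above across its diameter, fingers closing along the press's x.
- turret (a point): Centre of the die turret's top face: steel disc 108 mm across, 30 mm thick, top 80 mm above the table, with four small dies standing on it up to 98 mm. The plunger's nose sits in a hole in its rim.
- cone: Bystander: cone of grey thread, 68 mm across, 115 mm tall, upright on the table; origin at its underside. Leave it alone.
- jar: Bystander: small pale jar with a lid, 56 mm across, 65 mm tall; origin at its underside. Leave it alone.
- tray: Bystander: grey divided tray 100 x 140 x 30 mm; origin at its underside. Leave it alone.

How it is judged:
By the outcome, as a careful person would: the job done as asked, in the order asked, and still so for the second after the job is handed in, while the arm keeps its last pose, push and grip.
It also fails if it takes over 61 s, if anything falls off the work surface, if the arm or the gripper's body presses on something with over 40 N, if the wrist force passes 120 N, or if a joint passes its speed limit or range.

## Working session

There is one attempt and no reset: what is moved stays moved. The work goes in short steps, Python scripts to look and compute and a tool call to move; the robot and the scene stay as the last step left them, time stands still between calls to the robot, and variables do not carry over. Pictures are saved under pics/ and viewed, at most 10 in all, crops included, and the job is handed in when it is done.

Besides the shell and the picture viewer there is one more tool, called after "Request:" in YAML: its name, and indented under it one key for each argument. apply_moves: Moves the arm, as the interface text tells. Its arguments: {"type":"object","properties":{"slide":{"type":"array","items":{"type":"array","items":{"type":"number"}}},"dr":{"type":"array","items":{"type":"array","items":{"type":"number"}}},"jaw":{"type":"number"},"squeeze":{"type":"number"}},"required":["slide","dr"]}

```bash
mkdir -p pics
cat > h.py <<'E'
import numpy as np, cv2
from station import sensors, cams, finish_job
def grab(n,f):
    im=cams.grab_frame(n); cv2.imwrite('pics/'+f,im[:,:,::-1]); return im
def ray(n,uv):
    p=cams.camera_params(n);K=np.array(p['camera_matrix'],float);k=p['k1']
    d=np.array([k,0,0,0,0],float)
    s=cv2.undistortPoints(np.array([[uv]],float),K,d)[0,0]
    R=cv2.Rodrigues(np.array(p['rvec'],float))[0];t=np.array(p['tvec'],float).ravel()
    return -R.T@t, R.T@np.array([s[0],s[1],1.])
def onz(n,uv,z):
    o,d=ray(n,uv); return o+d*(z-o[2])/d[2]
def proj(n,P):
    p=cams.camera_params(n);K=np.array(p['camera_matrix'],float)
    return cv2.projectPoints(np.array(P,float).reshape(-1,1,3),np.array(p['rvec'],float),np.array(p['tvec'],float),K,np.array([p['k1'],0,0,0,0],float))[0].reshape(-1,2)
E
python3 - <<'E'
from h import *
grab('scene','s0.png');grab('top','t0.png')
for n in('scene','top'):
    o,d=ray(n,(320,240));print(n,o,d)
print(sensors.read_state())
E
```

```text
scene [1286.32922746 -366.04186963  829.94450868] [-0.67429683  0.3513877  -0.64971383]
top [ 420.80827853   22.82765535 1014.10585151] [ 0.22385578 -0.02173103 -0.97453883]
{'time': 0.1, 'joint_positions': array([ 1.2118205 ,  0.33385503,  0.03987066,  1.46619526, -0.01337409,
        1.34330233, -0.05850719]), 'qd': array([-0.00050821, -0.0017525 ,  0.00077615, -0.00239745,  0.00043461,
       -0.00096594, -0.00015982]), 'joint_efforts': array([ 4.13407863e-03, -6.60012317e+01,  1.37050487e+00, -4.06471682e+01,
        1.71559973e-02,  9.08757211e-03,  1.08343772e-04]), 'position': array([ 166.82170534, -627.79397529,  230.49453947]), 'tcp_rot': array([-3.11368378e+00, -4.06696591e-01,  4.96474130e-04]), 'ft_force': array([-0.43393066,  0.85806015, -0.0976833 ]), 'moment': array([-0.04467901, -0.018159  ,  0.05680588]), 'finger_force': 0.0, 'gripper_width': 0.9984369696428717}
```

View pics/s0.png

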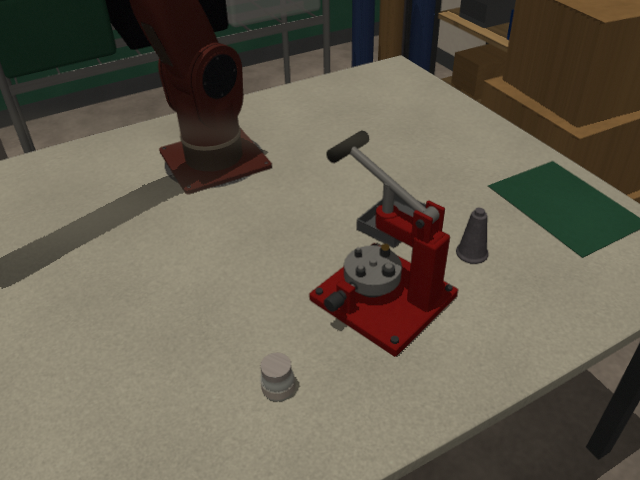

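View pics/t0.png

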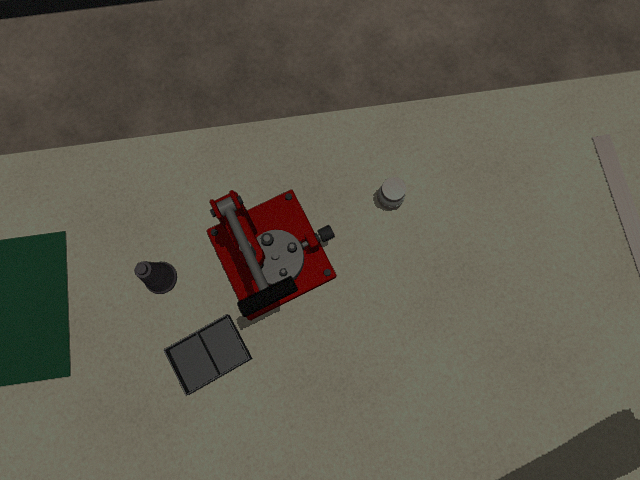

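The scene view shows the grip at (348,146), the knob at (337,299) and the jar at (277,375). The top view shows the grip at (267,296), the knob at (327,234), and plate corners at (292,190), (207,231) and (336,276). The cone and tray are to the left.

Run:
```python
from h import *
np.set_printoptions(precision=1,suppress=True)
im=cv2.imread('pics/t0.png');sc=cv2.imread('pics/s0.png')
hsv=cv2.cvtColor(im,cv2.COLOR_BGR2HSV)
def blob(img,x0,x1,y0,y1,thr):
    g=img.max(2)[y0:y1,x0:x1]; m=(g<thr).astype(np.uint8)
    n,l,s,c=cv2.connectedComponentsWithStats(m); i=1+s[1:,4].argmax()
    pts=np.argwhere(l==i)[:,::-1]+[x0,y0]
    r=cv2.minAreaRect(pts.astype(np.float32)); return r
gt=blob(im,232,302,270,320,60);gs=blob(sc,322,372,128,165,70)
kt=blob(im,314,338,222,246,75);ks=blob(sc,324,348,288,310,75)
print(gt,gs,kt,ks,sep='\n')
def tri(a,b):
    o1,d1=ray('top',a);o2,d2=ray('scene',b)
    s=np.linalg.lstsq(np.c_[d1,-d2],o2-o1,rcond=None)[0]
    p,q=o1+s[0]*d1,o2+s[1]*d2; return (p+q)/2,np.linalg.norm(p-q)
print('grip',tri(gt[0],gs[0]),onz('top',gt[0],280)); print('knob',tri(kt[0],ks[0]),onz('top',kt[0],65),onz('scene',ks[0],65))
A,B,C=[onz('top',u,22) for u in((292,190),(207,231),(336,276))]
print('corners',A,B,C,np.linalg.norm(A-B),np.linalg.norm(A-C))
# A=(130,-130) B=(130,70) C=(-80,-130)
src=np.array([[130,-130],[130,70],[-80,-130]],float);dst=np.array([A,B,C])[:,:2]
cs,cd=src.mean(0),dst.mean(0);S,D=src-cs,dst-cd
th=np.arctan2((S[:,0]*D[:,1]-S[:,1]*D[:,0]).sum(),(S*D).sum())
R=np.array([[np.cos(th),-np.sin(th)],[np.sin(th),np.cos(th)]]);o=cd-R@cs
print('yaw',np.degrees(th),'origin',o)
for n,p in dict(knob=(0,-145),col=(96,0)).items(): print(n,o+R@np.array(p))
for n,P in (('knob',onz('top',kt[0],65)),('grip',onz('top',gt[0],280))): print(n,'in press',R.T@(P[:2]-o))
for n,u,z in(('cone',(143,268),115),('jar',(392,189),65)): print(n,onz('top',u,z))
```

```text
((269.0, 294.5), (49.0, 64.0), 90.0)
((347.43780517578125, 146.46372985839844), (40.206729888916016, 32.995914459228516), 3.6913859844207764)
((323.14617919921875, 236.63076782226562), (17.3648624420166, 22.450284957885742), 60.2551155090332)
((335.5, 298.5), (21.0, 23.0), 90.0)
grip (array([518. ,  93.8, 280.5]), np.float64(0.8593751321603241)) [517.8  93.4 280. ]
knob (array([645.4,  -5. ,  63.1]), np.float64(1.1804929384496639)) [644.7  -5.5  65. ] [647.2  -5.3  65. ]
corners [764.3  43.9  22. ] [701.2 229.5  22. ] [569.8 -20.9  22. ] 196.03133808981687 204.95567269034035
yaw 18.644068812025655 origin [601.3 125. ]
knob [647.7 -12.4]
col [692.3 155.7]
knob in press [  -0.6 -137.5]
grip in press [-89.2  -3.2]
cone [621.7 333.4 115. ]
jar [ 722.5 -157.1   65. ]
```

Request:
apply_moves:
  slide:
    - [0.043, 0.038, 0.015]
    - [0.086, 0.076, 0.03]
    - [0.129, 0.114, 0.045]
    - [0.172, 0.152, 0.06]
    - [0.215, 0.19, 0.075]
    - [0.258, 0.228, 0.09]
    - [0.301, 0.266, 0.105]
    - [0.343, 0.304, 0.12]
  dr:
    - [0, 0, 9.4]
    - [0, 0, 18.8]
    - [0, 0, 28.2]
    - [0, 0, 37.6]
    - [0, 0, 47]
    - [0, 0, 56.4]
    - [0, 0, 65.8]
    - [0, 0, 75.2]
  jaw: 1

```text
time: 1.1
position: [511.0, -322.7, 351.5]
tcp_rot: [-2.214, -2.229, 0.0]
ft_force: [0.6, -0.3, -0.3]
gripper_width: -0.003
finger_force: 0.0
```

Request:
apply_moves:
  slide:
    - [0.001, 0.052, 0]
    - [0.002, 0.104, 0]
    - [0.003, 0.156, 0]
    - [0.004, 0.208, 0]
    - [0.005, 0.26, 0]
    - [0.006, 0.312, 0]
    - [0.007, 0.364, 0]
    - [0.008, 0.419, -0.031]
  dr:
    - [0, 0, 2.3]
    - [0, 0, 4.6]
    - [0, 0, 7]
    - [0, 0, 9.3]
    - [0, 0, 11.6]
    - [0, 0, 14]
    - [0, 0, 16.3]
    - [0, 0, 18.6]

```text
time: 2.1
position: [518.7, 96.0, 321.9]
tcp_rot: [1.829, 2.551, 0.004]
ft_force: [0.6, 0.5, 0.2]
gripper_width: -0.001
finger_force: 0.0
```

Request:
apply_moves:
  slide:
    - [0, 0, 0]
    - [0, 0, 0]
  dr:
    - [0, 0, 0]
    - [0, 0, 0]

```text
time: 2.35
position: [517.9, 93.8, 320.4]
tcp_rot: [-1.831, -2.552, 0.001]
ft_force: [0.2, -1.0, -0.7]
gripper_width: 0.001
finger_force: 0.0
```

Run:
```python
from h import *
a=grab('scene','s1.png');b=grab('top','t1.png')
c=np.hstack([cv2.resize(a[100:350,260:480],None,fx=1.8,fy=1.8),cv2.resize(b[150:400,200:420],None,fx=1.8,fy=1.8)])
cv2.imwrite('pics/c1.png',c[:,:,::-1])
s=sensors.read_state();print(s['position'],s['ft_force'])
```

```text
[518.35876544  92.86588248 320.89510642] [-0.69773366 -0.17666009  0.47756505]
```

View pics/c1.png

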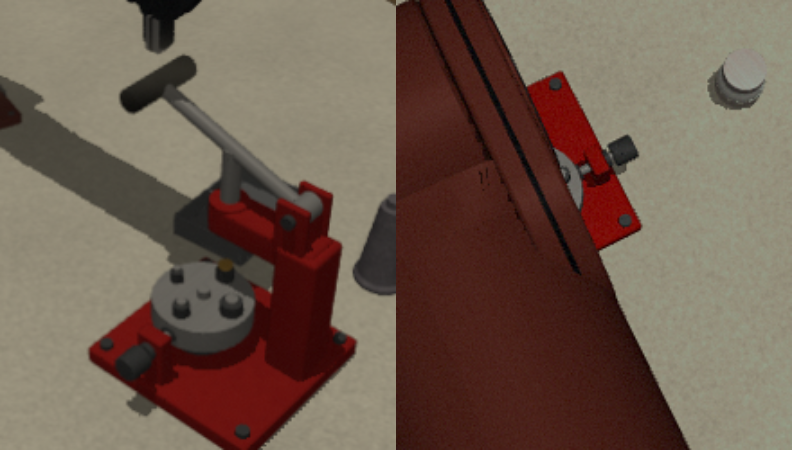

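Request:
apply_moves:
  slide:
    - [0, 0, -0.027]
    - [-0.006, -0.002, -0.047]
    - [-0.009, -0.003, -0.067]
    - [-0.011, -0.004, -0.092]
    - [-0.01, -0.003, -0.112]
    - [-0.007, -0.002, -0.13]
    - [-0.007, -0.002, -0.133]
    - [-0.007, -0.002, -0.133]
  dr:
    - [0, 0, 0]
    - [0, 0, 0]
    - [0, 0, 0]
    - [0, 0, 0]
    - [0, 0, 0]
    - [0, 0, 0]
    - [0, 0, 0]
    - [0, 0, 0]

```text
time: 3.45
position: [511.5, 90.6, 189.7]
tcp_rot: [1.834, 2.549, -0.001]
ft_force: [-8.6, -2.8, 17.5]
gripper_width: 0.0
finger_force: 8.7
```

Run:
```python
from h import *
a=grab('scene','s2.png')
cv2.imwrite('pics/c2.png',cv2.resize(a[100:350,260:480],None,fx=2,fy=2)[:,:,::-1])
s=sensors.read_state();print(s['position'],s['ft_force'])
```

```text
[511.49871283  90.55944961 189.72169664] [-9.0541906  -2.64898873 18.61590402]
```

View pics/c2.png

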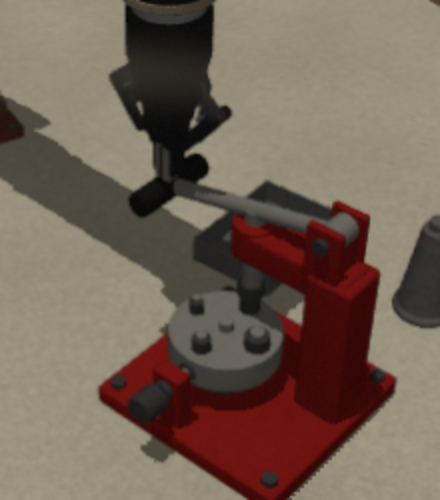

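The lever is down on its stop: TCP z is 189.7 and the force is 18 N, well above the 8 N spring. Next I release and repeat.

Request:
apply_moves:
  slide:
    - [-0.003, -0.001, 0.02]
    - [-0.003, -0.001, 0.045]
    - [0.0, 0.0, 0.07]
    - [0.005, 0.001, 0.1]
    - [0.007, 0.002, 0.128]
    - [0.007, 0.002, 0.133]
    - [0.007, 0.002, 0.133]
    - [0.007, 0.002, 0.133]
  dr:
    - [0, 0, 0]
    - [0, 0, 0]
    - [0, 0, 0]
    - [0, 0, 0]
    - [0, 0, 0]
    - [0, 0, 0]
    - [0, 0, 0]
    - [0, 0, 0]

```text
time: 4.5
position: [517.6, 93.7, 319.7]
tcp_rot: [-1.832, -2.551, 0.002]
ft_force: [-0.8, -0.5, 0.1]
gripper_width: 0.005
finger_force: 0.0
```

Request:
apply_moves:
  slide:
    - [0, 0, 0]
    - [0, 0, 0]
    - [0, 0, 0]
    - [0, 0, 0]
  dr:
    - [0, 0, 0]
    - [0, 0, 0]
    - [0, 0, 0]
    - [0, 0, 0]

```text
time: 5.0
position: [517.9, 94.3, 320.6]
tcp_rot: [-1.831, -2.553, 0.0]
ft_force: [-0.9, 0.3, -0.0]
gripper_width: -0.002
finger_force: 0.0
```

Request:
apply_moves:
  slide:
    - [0, 0, -0.027]
    - [-0.006, -0.002, -0.047]
    - [-0.009, -0.003, -0.067]
    - [-0.011, -0.004, -0.092]
    - [-0.01, -0.003, -0.112]
    - [-0.008, -0.002, -0.13]
    - [-0.008, -0.002, -0.134]
    - [-0.008, -0.002, -0.134]
  dr:
    - [0, 0, 0]
    - [0, 0, 0]
    - [0, 0, 0]
    - [0, 0, 0]
    - [0, 0, 0]
    - [0, 0, 0]
    - [0, 0, 0]
    - [0, 0, 0]

```text
time: 6.0
position: [510.0, 91.8, 189.2]
tcp_rot: [1.831, 2.551, -0.002]
ft_force: [-12.4, -4.4, 26.7]
gripper_width: -0.003
finger_force: 13.2
```

Request:
apply_moves:
  slide:
    - [-0.002, -0.001, 0.02]
    - [-0.002, -0.001, 0.045]
    - [0.0, 0.0, 0.07]
    - [0.006, 0.001, 0.1]
    - [0.008, 0.002, 0.128]
    - [0.008, 0.002, 0.134]
    - [0.008, 0.002, 0.134]
    - [0.008, 0.002, 0.134]
  dr:
    - [0, 0, 0]
    - [0, 0, 0]
    - [0, 0, 0]
    - [0, 0, 0]
    - [0, 0, 0]
    - [0, 0, 0]
    - [0, 0, 0]
    - [0, 0, 0]

```text
time: 7.0
position: [517.5, 94.0, 319.4]
tcp_rot: [-1.831, -2.552, 0.002]
ft_force: [-0.3, -0.2, -0.1]
gripper_width: -0.001
finger_force: 0.0
```

Request:
apply_moves:
  slide:
    - [0, 0, 0]
    - [0, 0, 0]
    - [0, 0, 0]
    - [0, 0, 0]
  dr:
    - [0, 0, 0]
    - [0, 0, 0]
    - [0, 0, 0]
    - [0, 0, 0]

```text
time: 7.5
position: [517.9, 94.3, 320.6]
tcp_rot: [-1.831, -2.553, 0.0]
ft_force: [0.5, 0.1, -0.0]
gripper_width: -0.0
finger_force: 0.0
```

Request:
apply_moves:
  slide:
    - [0, 0, -0.027]
    - [-0.006, -0.002, -0.047]
    - [-0.009, -0.003, -0.067]
    - [-0.011, -0.004, -0.092]
    - [-0.01, -0.003, -0.112]
    - [-0.008, -0.002, -0.13]
    - [-0.008, -0.002, -0.134]
    - [-0.008, -0.002, -0.134]
  dr:
    - [0, 0, 0]
    - [0, 0, 0]
    - [0, 0, 0]
    - [0, 0, 0]
    - [0, 0, 0]
    - [0, 0, 0]
    - [0, 0, 0]
    - [0, 0, 0]

```text
time: 8.5
position: [510.0, 91.8, 189.3]
tcp_rot: [1.831, 2.551, -0.002]
ft_force: [-12.7, -5.4, 26.4]
gripper_width: 0.001
finger_force: 13.3
```

Request:
apply_moves:
  slide:
    - [-0.002, -0.001, 0.02]
    - [-0.002, -0.001, 0.045]
    - [0.0, 0.0, 0.07]
    - [0.006, 0.001, 0.1]
    - [0.008, 0.002, 0.128]
    - [0.008, 0.002, 0.134]
    - [0.008, 0.002, 0.134]
    - [0.008, 0.002, 0.134]
  dr:
    - [0, 0, 0]
    - [0, 0, 0]
    - [0, 0, 0]
    - [0, 0, 0]
    - [0, 0, 0]
    - [0, 0, 0]
    - [0, 0, 0]
    - [0, 0, 0]

```text
time: 9.5
position: [517.4, 94.1, 319.4]
tcp_rot: [-1.831, -2.552, 0.002]
ft_force: [-0.7, 0.1, 0.1]
gripper_width: -0.003
finger_force: 0.0
```

Request:
apply_moves:
  slide:
    - [0, 0, 0]
    - [0, 0, 0]
    - [0, 0, 0]
    - [0, 0, 0]
  dr:
    - [0, 0, 0]
    - [0, 0, 0]
    - [0, 0, 0]
    - [0, 0, 0]

```text
time: 10.0
position: [518.0, 94.3, 320.6]
tcp_rot: [-1.831, -2.553, 0.0]
ft_force: [-0.0, -0.5, -0.3]
gripper_width: 0.002
finger_force: 0.0
```

Request:
apply_moves:
  slide:
    - [0, 0, -0.027]
    - [-0.006, -0.002, -0.047]
    - [-0.009, -0.003, -0.067]
    - [-0.011, -0.004, -0.092]
    - [-0.01, -0.003, -0.112]
    - [-0.008, -0.002, -0.13]
    - [-0.008, -0.002, -0.136]
    - [-0.008, -0.002, -0.136]
  dr:
    - [0, 0, 0]
    - [0, 0, 0]
    - [0, 0, 0]
    - [0, 0, 0]
    - [0, 0, 0]
    - [0, 0, 0]
    - [0, 0, 0]
    - [0, 0, 0]

```text
time: 11.0
position: [510.1, 91.8, 188.6]
tcp_rot: [1.831, 2.55, -0.002]
ft_force: [-17.4, -6.7, 39.9]
gripper_width: 0.0
finger_force: 19.8
```

Request:
apply_moves:
  slide:
    - [-0.002, -0.001, 0.02]
    - [-0.002, -0.001, 0.045]
    - [0.0, 0.0, 0.07]
    - [0.006, 0.001, 0.1]
    - [0.008, 0.002, 0.128]
    - [0.008, 0.002, 0.136]
    - [0.008, 0.002, 0.136]
    - [0.008, 0.002, 0.136]
  dr:
    - [0, 0, 0]
    - [0, 0, 0]
    - [0, 0, 0]
    - [0, 0, 0]
    - [0, 0, 0]
    - [0, 0, 0]
    - [0, 0, 0]
    - [0, 0, 0]

```text
time: 12.0
position: [517.5, 94.0, 319.4]
tcp_rot: [-1.831, -2.551, 0.002]
ft_force: [-0.3, 0.2, 0.1]
gripper_width: -0.001
finger_force: 0.0
```

Request:
apply_moves:
  slide:
    - [0.0, -0.03, 0.01]
    - [0.01, -0.06, 0.01]
    - [0.03, -0.09, 0.01]
    - [0.06, -0.12, 0]
    - [0.09, -0.14, 0]
    - [0.12, -0.145, 0]
    - [0.136, -0.145, -0.03]
    - [0.136, -0.145, -0.07]
  dr:
    - [0, 0, 0]
    - [0, 0, 0]
    - [0, 0, 0]
    - [0, 0, 0]
    - [0, 0, 0]
    - [0, 0, 0]
    - [0, 0, 0]
    - [0, 0, 0]
  jaw: -0.4

```text
time: 13.0
position: [654.8, -50.5, 248.6]
tcp_rot: [-1.831, -2.552, -0.001]
ft_force: [-0.2, 0.3, -1.6]
gripper_width: 0.7
finger_force: 0.0
```

Run:
```python
from h import *
np.set_printoptions(precision=1,suppress=True)
a=grab('scene','s3.png')
cv2.imwrite('pics/c3.png',cv2.resize(a[0:350,100:480],None,fx=1.6,fy=1.6)[:,:,::-1])
s=sensors.read_state();print(s['position'],s['ft_force'])
# knob: dark, low-saturation pixels in the top picture t1 (unobstructed there)
t=cv2.imread('pics/t1.png')[:,:,::-1].astype(int)
m=((t.max(2)<75)&((t.max(2)-t.min(2))<22)).astype(np.uint8);m2=m*0;m2[222:246,312:340]=m[222:246,312:340]
n,l,st,c=cv2.connectedComponentsWithStats(m2);i=1+st[1:,4].argmax();print(st[i],c[i])
r=cv2.minAreaRect(np.argwhere(l==i)[:,::-1].astype(np.float32));print(r)
o=np.array([601.3,125]);th=np.radians(18.64);R=np.array([[np.cos(th),-np.sin(th)],[np.sin(th),np.cos(th)]])
for uv in (c[i],r[0],(326.3,233.5)):
    P=onz('top',uv,67);print(P,R.T@(P[:2]-o))
print(proj('top',[[*(o+R@np.array(q)),z] for q,z in (((0,-145),65),((0,-132),79),((0,-158),79),((-80,70),22),((0,-54),80))]))
```

```text
[651.8 -50.8 242.1] [-0.7 -0.  -4.7]
[315 225  20  20 221] [324.7 234. ]
((324.6000061035156, 235.7000274658203), (16.994115829467773, 17.441329956054688), 63.43495178222656)
[649.   -9.1  67. ] [   2.3 -142.3]
[645.7  -8.5  67. ] [  -0.6 -140.7]
[649.6 -12.5  67. ] [   1.8 -145.7]
[[326.4 234.7]
 [320.5 235.9]
 [332.4 230.1]
 [248.2 322.2]
 [284.4 253.6]]
```

View pics/c3.png

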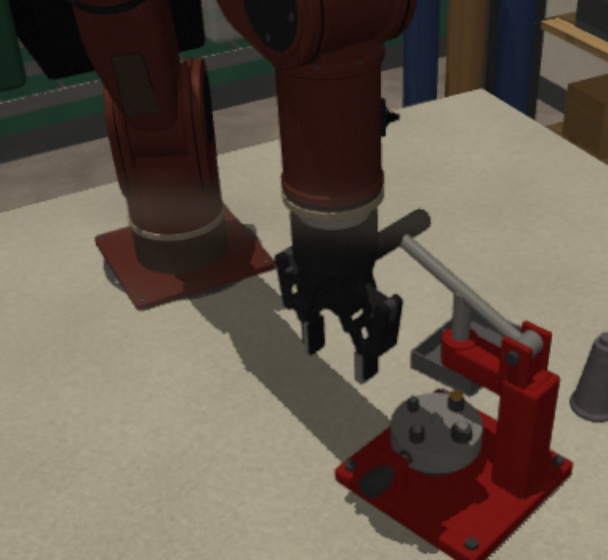

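Request:
apply_moves:
  slide:
    - [-0.003, 0.02, -0.02]
    - [-0.005, 0.037, -0.05]
    - [-0.005, 0.037, -0.08]
    - [-0.005, 0.037, -0.11]
    - [-0.005, 0.037, -0.13]
    - [-0.005, 0.037, -0.14]
    - [-0.005, 0.037, -0.14]
    - [-0.005, 0.037, -0.14]
  dr:
    - [0, 0, 0]
    - [0, 0, 0]
    - [0, 0, 0]
    - [0, 0, 0]
    - [0, 0, 0]
    - [0, 0, 0]
    - [0, 0, 0]
    - [0, 0, 0]

```text
time: 14.05
position: [649.6, -13.6, 111.8]
tcp_rot: [1.831, 2.551, 0.001]
ft_force: [-1.0, -0.2, 0.3]
gripper_width: 0.699
finger_force: 0.0
```

Run:
```python
from h import *
a=grab('scene','s4.png')
cv2.imwrite('pics/c4.png',cv2.resize(a[130:350,240:480],None,fx=2.5,fy=2.5)[:,:,::-1])
s=sensors.read_state();print(s['position'],s['ft_force'],s['tcp_rot'])
```

```text
[649.59929609 -13.65151278 111.79668338] [-0.66662923 -0.32055994  0.12765927] [1.83066977e+00 2.55144731e+00 1.37418623e-03]
```

View pics/c4.png

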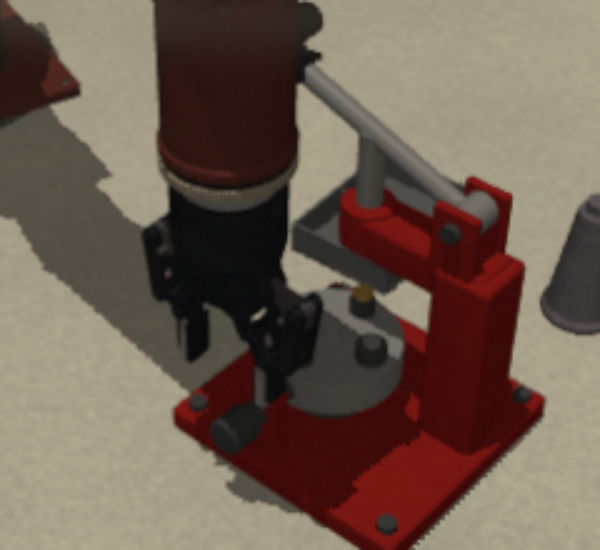

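Request:
apply_moves:
  slide:
    - [0, 0, -0.02]
    - [0, 0, -0.04]
    - [0, 0, -0.055]
    - [0, 0, -0.062]
    - [0, 0, -0.062]
    - [0, 0, -0.062]
  dr:
    - [0, 0, 0]
    - [0, 0, 0]
    - [0, 0, 0]
    - [0, 0, 0]
    - [0, 0, 0]
    - [0, 0, 0]

```text
time: 14.85
position: [649.4, -13.6, 49.2]
tcp_rot: [1.831, 2.552, 0.001]
ft_force: [0.1, 0.4, -0.5]
gripper_width: 0.701
finger_force: 0.0
```

Request:
apply_moves:
  slide:
    - [0, 0, 0]
    - [0, 0, 0]
    - [0, 0, 0]
    - [0, 0, 0]
    - [0, 0, 0]
    - [0, 0, 0]
    - [0, 0, 0]
    - [0, 0, 0]
  dr:
    - [0, 0, 0]
    - [0, 0, 0]
    - [0, 0, 0]
    - [0, 0, 0]
    - [0, 0, 0]
    - [0, 0, 0]
    - [0, 0, 0]
    - [0, 0, 0]
  jaw: 1
  squeeze: 60

```text
time: 15.85
position: [651.2, -13.1, 49.9]
tcp_rot: [1.829, 2.55, 0.006]
ft_force: [7.6, 1.4, -0.6]
gripper_width: 0.306
finger_force: 59.1
```

Request:
apply_moves:
  slide:
    - [0.003, -0.003, 0]
    - [0.004, -0.007, 0]
    - [0.005, -0.011, 0]
    - [0.007, -0.015, 0]
    - [0.008, -0.019, 0]
    - [0.009, -0.022, 0]
    - [0.009, -0.022, 0]
    - [0.009, -0.022, 0]
  dr:
    - [0, 0, 0]
    - [0, 0, 0]
    - [0, 0, 0]
    - [0, 0, 0]
    - [0, 0, 0]
    - [0, 0, 0]
    - [0, 0, 0]
    - [0, 0, 0]

```text
time: 16.85
position: [657.8, -32.6, 49.8]
tcp_rot: [-1.828, -2.553, -0.003]
ft_force: [-4.3, 7.1, 8.3]
gripper_width: 0.31
finger_force: 60.1
```

Request:
apply_moves:
  slide:
    - [0.001, -0.002, 0]
    - [0.001, -0.004, 0]
    - [0.002, -0.005, 0]
    - [0.002, -0.006, 0]
    - [0.002, -0.006, 0]
    - [0.002, -0.006, 0]
  dr:
    - [0, 0, 0]
    - [0, 0, 0]
    - [0, 0, 0]
    - [0, 0, 0]
    - [0, 0, 0]
    - [0, 0, 0]

```text
time: 17.6
position: [658.9, -35.9, 49.7]
tcp_rot: [-1.823, -2.553, -0.005]
ft_force: [-9.1, 13.8, 11.1]
gripper_width: 0.308
finger_force: 60.4
```

Run:
```python
from h import *
a=grab('scene','s5.png');b=grab('top','t5.png')
c=np.hstack([cv2.resize(a[200:350,280:480],None,fx=2,fy=2),cv2.resize(b[150:300,200:380],None,fx=2,fy=2)])
cv2.imwrite('pics/c5.png',c[:,:,::-1])
s=sensors.read_state();print(s['position'],s['ft_force'],s['tcp_rot'])
```

```text
[658.88816917 -35.91863458  49.7553658 ] [-8.77018898 13.92872636 11.56436255] [-1.8235603  -2.55248421 -0.00515918]
```

View pics/c5.png

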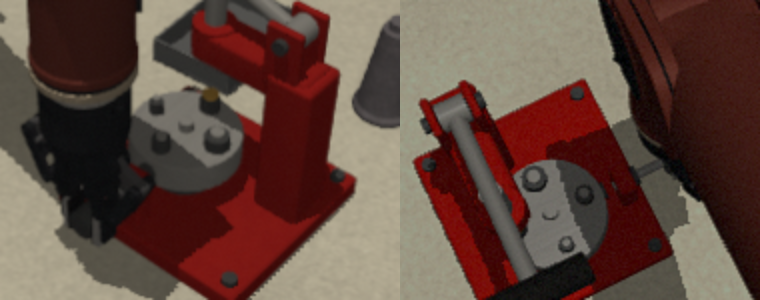

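The top view shows the plunger rod extended between the bracket (625,185) and the gripper, and the lever up at (480,200). The knob has moved 24 mm and the pull is 16 N, so it is on its stop.

Request:
apply_moves:
  slide:
    - [0, 0, 0]
    - [0, 0, 0]
    - [0, 0, 0]
    - [0, 0, 0]
    - [0, 0, 0]
    - [0, 0, 0]
    - [0, 0, 0]
    - [0, 0, 0]
  dr:
    - [0, 0, 0]
    - [0, 0, 0]
    - [0, 0, 0]
    - [0, 0, 0]
    - [0, 0, 0]
    - [0, 0, 0]
    - [0, 0, 0]
    - [0, 0, 0]

```text
time: 18.7
position: [658.9, -35.9, 49.7]
tcp_rot: [-1.823, -2.553, -0.005]
ft_force: [-9.0, 13.1, 11.4]
gripper_width: 0.306
finger_force: 60.4
```

```bash
python3 -c "
from h import *
s=sensors.read_state();print(s['position'],s['ft_force'],s['gripper_width'])
print(finish_job())"
```

```text
[658.87568407 -35.90573478  49.71305896] [-8.96851321 13.12298029 11.44224298] 0.30581583901986237
the job is handed in; nothing more can be done
None
```

I pressed the lever down to its stop four times, letting it come fully back up each time, then pulled the index plunger 24 mm back to its stop and handed the job in at about 19 s with the gripper still holding it and the lever up.

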